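Key-reset the grinder counter and put the key back

TASK

The coffee bar's control box wants its service counter reset: take the key with the blue head out of the key rack, push it fully down into the brass key switch on top of the grey box and turn it clockwise (seen from above) to its stop for a moment. Then turn it back home while it is still fully in, draw it straight up out of the switch, and lower it, still held, into its own empty place in the rack, so that it stands upright and fully down when you let go.

Things in the scene. Friction and masses are not known exactly. Their poses are not given: they have to be found in the camera images.
- key_blue: Key with blue head (red, yellow twins: bystanders), upright in a rack pocket. Origin: centre of the underside of its shoulder plate (56 y by 36 x, 5 thick, resting on the rack top); z up, y along its width, x its thickness; same after half a turn. Blade below: 40 long, 24 wide (y), 6 thick, round tip. Head: 36 wide (y), 12 thick (x), 5 to 51 above origin; pinch across x about 32 up. 60 g. All mm.
- rack: Dark wooden key rack, fixed, 60 (x) by 230 (y) by 50 mm high. Origin: centre of its underside, z up. Three pockets along its y at -70, 0, +70 mm, each 36 (y) by 20 (x) mm, 46 deep. A key hangs loosely in each, its shoulder on the rack top, its width along y; the blue key may start in any, and its own is the only one empty later.
- lock_mouth (a point): Centre of the brass key switch's top face, on its axis, 74 mm above the counter, in the top of a fixed grey box 160 by 180 by 70 mm; steel ring 106 mm across round it. z up. At home the slot runs along y: 32 (y) by 11 (x) mm, 60 deep, with a steep lead-in 12 mm deep (mouth 46 by 25). Key fully in: its shoulder rests on this face, origin at this point. These axes do not turn with the key.
- lock (a joint): Turn of the brass switch, rad: 0 home, growing clockwise seen from above to the stop at 1.05 (60 degrees). A light spring (under 0.08 N m) pulls it back to 0. The blade has about 12 degrees of play in the slot, so turn the key 72 to 80 degrees to bring the switch firmly to its stop.
There are look-alikes about, which are no part of the job. Of the things shaped like the rack, the wooden one is meant.

How it is judged:
On the way, in this order (a step that is already met when the one before it is completed fails the run):
1. the blue key is fully in the switch (shoulder within 10 mm of the top face, within 12 mm of the axis), the switch at home (z of key_blue in the frame of lock_mouth below 0.01 m and horizontal distance between key_blue and lock_mouth below 0.012 m and angle between key_blue's own z axis and vertical below 0.2 rad and value of joint lock below 0.2 rad), for 0.1 s.
2. the blue key, fully in, has turned the switch clockwise to its stop (above 0.9 of 1.05 rad) (z of key_blue in the frame of lock_mouth below 0.01 m and horizontal distance between key_blue and lock_mouth below 0.012 m and angle between key_blue's own z axis and vertical below 0.2 rad and value of joint lock above 0.9 rad), for 0.1 s.
3. with the key still fully in, the switch is back home (below 0.15 rad) (z of key_blue in the frame of lock_mouth below 0.01 m and horizontal distance between key_blue and lock_mouth below 0.012 m and angle between key_blue's own z axis and vertical below 0.2 rad and value of joint lock below 0.15 rad), for 0.1 s.
4. the blue key is drawn up out of the switch (z of key_blue in the frame of lock_mouth above 0.042 m and value of joint lock below 0.15 rad), for 0.05 s.
5. the key, still held, is lowered into its place in the rack (to within 20 mm of fully down) (x of key_blue in the frame of rack between -0.018 and 0.018 m and y of key_blue in the frame of rack between -0.09 and 0.09 m and z of key_blue in the frame of rack below 0.07 m and contact force between key_blue and the fingers above 0.5 N), for 0.05 s.
At the end, for the whole second after the job is handed in: The blue key stands upright (within 11 degrees) in its place in the rack, its shoulder within 7 mm of the rack's top and within 18 mm of the row's middle line, released and at rest; the switch is at home (below 0.15 rad) (x of key_blue in the frame of rack between -0.018 and 0.018 m and y of key_blue in the frame of rack between -0.09 and 0.09 m and z of key_blue in the frame of rack between 0.043 and 0.057 m and angle between key_blue's own z axis and vertical below 0.2 rad and linear speed of key_blue below 0.03 m/s and value of joint lock below 0.15 rad); the robot touches nothing.
It also fails if it takes over 64 s, if anything falls off the work surface, if the arm or the gripper's body presses on something with over 40 N, if the wrist force passes 120 N, or if a joint passes its speed limit or range.

ROBOT

A 7-joint arm with a two-finger parallel gripper is mounted at the origin on the work surface. World frame = base frame: x ahead of the robot, y to its left, z up, the work surface at z = 0. Lengths are in m, angles in rad, forces in N, time in s.
With the tool pointing down it reaches from about 0.425 to 0.925 m from the base axis. Payload 6.8 kg.
Tool frame: the origin (TCP) lies on the centre line of the jaws, within the pads' length; the fingertips stand 17 mm ahead of it and the grasp point (between the pads) lies 2 mm behind it; y points along the fingers, z is the direction in which the jaws open and shut, and the axes are right-handed (so a half turn about y gives the same grasp; the last joint's range is limited). The gripper opens to 88 mm and grips with 3 to 60 N. Pads are 20 mm wide; open, the fingers measure 115 mm over their backs; the gripper's body (75 mm by 178 mm) begins 61 mm behind the grasp point.
Start: joints at [1.113, 0.477, 0.022, 1.555, -0.011, 1.109, -0.083], TCP at [0.231, -0.634, 0.24] pointing down, gripper open.
Joint ranges: [-2.96, 2.96], [-0.34, 2.1], [-1.41, 1.46], [0.24, 2.44], [-1.37, 4.51], [0.17, 1.92], [-2.96, 2.96]. Speed limits (rad/s): [2.39, 2.39, 3.14, 3.14, 3.14, 3.14, 3.14].

INTERFACE

Orientations are given as a unit quaternion [w, x, y, z].
In Python, from bench import * gives the robot as it stands.
- The arm moves only by the tool carry_out, never from a script. Its argument "targets" is a list of rows, each an object of numbers: "x", "y", "z": the shift along the tool's x, y, z in cm; "rx", "ry", "rz": the turn, a rotation vector about the tool's x, y, z in degrees; "jaw": the closure in counts, from 0 (fully open) to 255 (shut). A call has 1 to 20 rows; each row shifts and turns the commanded pose from where the row before left it, along the tool's axes as they then stand; what a row does not reach is not made up. A row lasts 1/12 s, in which the tool goes at most 41.7 mm and 7.16 degrees, less where a joint would pass 70% of its speed; a pose out of reach is approached as far as the arm can. A call is refused whole if a number of a shift passes 4.17 or a number of a turn 7.16, either way. A call with a gripper value outside its range is refused whole. The fingers move at their own pace and stop on an object; "grip_force" is the grip in N (left out, the last holds). Time passes only in rows, so rows that do not move let the fingers close. It gives the time, the measured TCP pose, the force and the opening at its end, in the units of the state.
- get_obs(): the state, without advancing time (a new reading comes with each control period).
- snapshot(name): name is "scene" or "top"; returns the picture (480x640x3 uint8, red, green, blue); there is no depth.
- get_calibration(name): a dict with "mtx" (3x3 intrinsics, pixels), "eye" and "attitude" of the camera in the world. Camera axes: x right, y down, z forward; pixel columns grow to the right and rows downward; lengths in m; the calibration is good to about 2 mm. A picture is of the moment at which its call begins. get_calibration takes no time and is no camera call.
- sign_off(): hands the job in, once; it reports no verdict.
The state is a dict: "t": time; "joint_pos": joint angles; "qvel": joint speeds; "tau": joint torques, N m; "tool_pos": TCP position; "orientation": TCP orientation; "ft_force": force on the tool from outside, world axes, zero at the start; "torque": the same for the moment, N m; "finger_gap": opening from 0.0 (shut) to 1.0 (fully open).
Only numpy, scipy, OpenCV 4.12 (cv2) and the standard library are available. Lean on these libraries where they do the work, as an engineer would, in place of code of your own. Each camera call takes 0.05 s, during which the arm holds its last target. There are 200 camera calls.

## Working session

There is one attempt and no reset: what is moved stays moved. The work goes in short steps, Python scripts to look and compute and a tool call to move; the robot and the scene stay as the last step left them, time stands still between calls to the robot, and variables do not carry over. Pictures are saved under pics/ and viewed, about 8 in all and at most 12, crops included, and the job is handed in when it is done.

Besides the shell and the picture viewer there is one more tool, called after ">>>" as name([rows], argument=value, ...), one row to a line, values as JSON. carry_out: Moves the arm, as the interface text tells. Its arguments: {"type":"object","properties":{"targets":{"type":"array","items":{"type":"object","properties":{"x":{"type":"number"},"y":{"type":"number"},"z":{"type":"number"},"rx":{"type":"number"},"ry":{"type":"number"},"rz":{"type":"number"},"jaw":{"type":"number"}}}},"grip_force":{"type":"number"}},"required":["targets"]}

```bash
ls; mkdir -p pics; python3 - <<'E'
from bench import *
import cv2
for n in("scene","top"):
    cv2.imwrite(f"pics/{n}0.png",snapshot(n)[:,:,::-1]); print(n,get_calibration(n))
print(get_obs())
E
```

```text
pics
scene {'mtx': array([[531.63122481,   0.        , 318.98682696],
       [  0.        , 531.63122481, 228.46001743],
       [  0.        ,   0.        ,   1.        ]]), 'eye': array([0.8412661 , 0.15866787, 0.76694631]), 'attitude': array([-0.16448613,  0.54286818,  0.78554923, -0.24728699])}
top {'mtx': array([[434.99096813,   0.        , 319.1306714 ],
       [  0.        , 434.99096813, 240.06289815],
       [  0.        ,   0.        ,   1.        ]]), 'eye': array([ 0.32049281, -0.03978043,  0.79967686]), 'attitude': array([-0.04517863,  0.7115124 , -0.70042933,  0.03328287])}
{'t': 0.1, 'joint_pos': array([ 1.11293617,  0.47768827,  0.02237853,  1.5563315 , -0.01151127,
        1.1093088 , -0.08311297]), 'qvel': array([ 0.00121961, -0.00282796,  0.00023876, -0.00253914,  0.00029621,
       -0.00074085, -0.00102836]), 'tau': array([ 5.23448893e-03, -5.84084702e+01,  1.54076625e+00, -2.73310339e+01,
       -5.41715976e-02,  1.30958113e-02,  6.97620862e-05]), 'tool_pos': array([ 0.23110236, -0.63366169,  0.23880808]), 'orientation': array([ 0.12287812, -0.12316025,  0.69687365, -0.69577269]), 'ft_force': array([-0.70349188,  0.40132415,  0.15291335]), 'torque': array([-0.0534986 ,  0.07118258,  0.00640354]), 'finger_gap': 1.0012418877171203}
```

View pics/scene0.png

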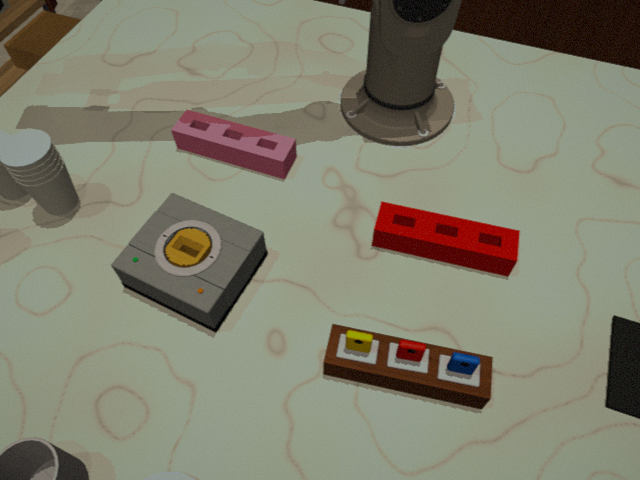

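View pics/top0.png

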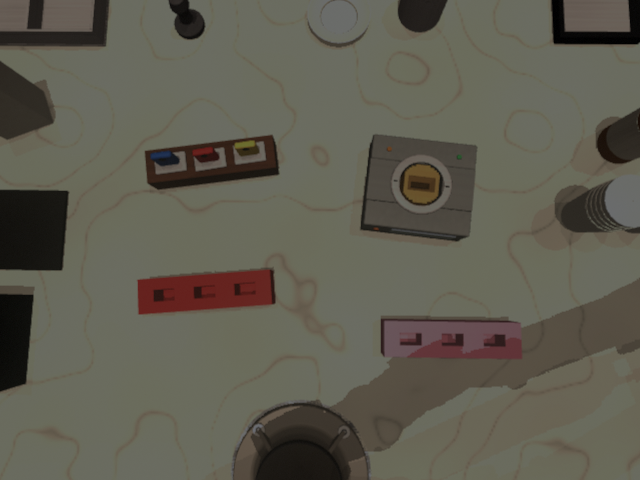

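The wooden rack is at top-view (212,160), with the blue key at its left end (165,158). The brass switch is at (421,184) in the top view and (187,248) in the scene view. I'll rectify both views onto the known planes and measure there.

```bash
cat > h.py <<'E'
from bench import *
import cv2, numpy as np
from scipy.spatial.transform import Rotation as R
def cam(n):
    c=get_calibration(n); q=c["attitude"]; return c["mtx"],np.array(c["eye"]),R.from_quat([q[1],q[2],q[3],q[0]]).as_matrix()
def rays(n,uv):
    K,e,A=cam(n); uv=np.atleast_2d(np.asarray(uv,float)); return e,(A@np.linalg.inv(K)@np.c_[uv,np.ones(len(uv))].T).T
def plane(n,uv,z):
    e,d=rays(n,uv); return (e+d*((z-e[2])/d[:,2])[:,None])[:,:2]
def proj(n,P):
    K,e,A=cam(n); p=(K@A.T@(np.atleast_2d(P)-e).T).T; return p[:,:2]/p[:,2:]
def rect(n,im,cx,cy,z,half=.15,s=2000):
    # top-like: up=+x, left=+y
    N=int(2*half*s); c=np.array([[0,0],[N,0],[N,N],[0,N]],np.float32)
    w=np.array([[cx+half-v/s,cy+half-u/s,z] for u,v in c])
    return cv2.warpPerspective(im,cv2.getPerspectiveTransform(proj(n,w).astype(np.float32),c),(N,N))
def rz(cx,cy,uv,half=.15,s=2000):
    uv=np.atleast_2d(uv); return np.c_[cx+half-uv[:,1]/s,cy+half-uv[:,0]/s]
E
python3 - <<'E'
from h import *
r=plane("top",[[212,160]],.05)[0]; l=plane("top",[[421,184]],.074)[0]; print(r,l)
T=[]
for n in("top","scene"):
    im=cv2.imread(f"pics/{n}0.png"); im=cv2.convertScaleAbs(im,alpha=1.8 if n=="top" else 1)
    T.append(np.hstack([cv2.resize(rect(n,im,.45,.16,.05,.13,1500),(390,300)) if 0 else rect(n,im,round(r[0],2),round(r[1],2),.05,.14,1400),rect(n,im,round(l[0],2),round(l[1],2),.074,.14,1400)]))
o=np.vstack(T); print(o.shape); cv2.imwrite("pics/r1.png",o[:, :])
E
```

```text
[0.54435844 0.16639318] [ 0.49956767 -0.19815454]
(784, 784, 3)
```

```bash
python3 - <<'E'
import cv2,numpy as np
o=cv2.imread("pics/r1.png"); cv2.imwrite("pics/r2.png",np.vstack([o[46:346],o[392+46:392+346]]))
E
```

```text
(no output)
```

View pics/r2.png

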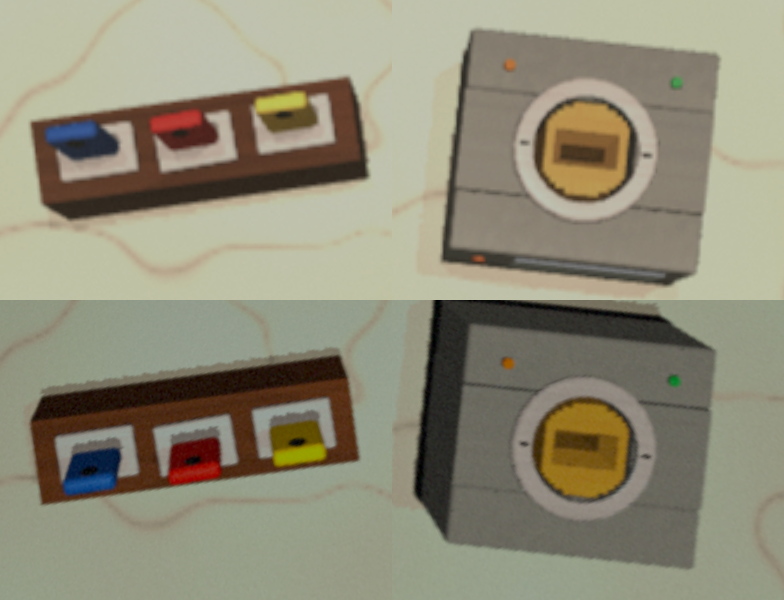

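The rectified views agree. The rack top corners match between cameras, giving a centre near (0.547, 0.171) and a yaw of about 7.8°. Brass disc centres are at (585,149) and (585,449), and the slot runs almost along the image horizontal. Next I'll get the numbers for the plate, head and switch.

```bash
python3 - <<'E'
from h import *
def big(m): 
    c,_=cv2.findContours(m,cv2.RETR_EXTERNAL,cv2.CHAIN_APPROX_NONE); return max(c,key=cv2.contourArea)
for n in("top","scene"):
    im=cv2.imread(f"pics/{n}0.png")
    # plate at z .055
    cx,cy=.54,.24; r=rect(n,im,cx,cy,.055,.06,4000); h=cv2.cvtColor(r,cv2.COLOR_BGR2HSV)
    g=r.min(2); blue=((h[...,0]>100)&(h[...,0]<125)&(h[...,1]>130)).astype(np.uint8)*255
    # restrict to rack top area
    yaw=np.deg2rad(7.8); vv,uu=np.mgrid[:480,:480]; X=cx+.06-vv/4000-.5471; Y=cy+.06-uu/4000-.1707
    a=X*np.cos(yaw)+Y*np.sin(yaw); b=-X*np.sin(yaw)+Y*np.cos(yaw)
    ins=(abs(a)<.027)&(abs(b-.07)<.038)
    t,_=cv2.threshold(g[ins].reshape(-1,1),0,255,cv2.THRESH_OTSU)
    w=((g>t)&ins&(h[...,1]<90)).astype(np.uint8)*255
    q=cv2.minAreaRect(big(w)); print(n,"plate",rz(cx,cy,[q[0]],.06,4000),np.array(q[1])/4,q[2])
    bc=big(blue); q=cv2.minAreaRect(bc); print("  blue hull px",rz(cx,cy,[q[0]],.06,4000),np.array(q[1])/4,q[2])
    cv2.imwrite(f"pics/w_{n}.png",np.hstack([r,cv2.merge([w,blue,w])]))
    # brass
    cx,cy=.5,-.2; r=rect(n,im,cx,cy,.074,.08,3000); h=cv2.cvtColor(r,cv2.COLOR_BGR2HSV)
    m=((h[...,0]>10)&(h[...,0]<30)&(h[...,1]>110)).astype(np.uint8)*255
    q=cv2.fitEllipse(cv2.convexHull(big(m))); print(" brass",rz(cx,cy,[q[0]],.08,3000),np.array(q[1])/3)
    # ring outer
    e=h[...,1]; ring=((e<45)&(h[...,2]>(95 if n=="top" else 130))).astype(np.uint8)*255
    q=cv2.fitEllipse(cv2.convexHull(big(ring))); print(" ring",rz(cx,cy,[q[0]],.08,3000),np.array(q[1])/3)
    # slot darks within brass
    vv,uu=np.mgrid[:480,:480]; ins=(np.hypot(uu-240,vv-240)<80)
    S=r.max(2).astype(int); print(" dark levels",np.percentile(S[ins],[2,10,25,50,90]))
    d=((S<np.percentile(S[ins],50)*.82)&ins).astype(np.uint8)*255
    q=cv2.minAreaRect(big(d)); print(" mouth",rz(cx,cy,[q[0]],.08,3000),np.array(q[1])/3,q[2])
    cv2.imwrite(f"pics/l_{n}.png",np.hstack([r,cv2.merge([m,ring,d])]))
o=np.vstack([np.hstack([cv2.resize(cv2.imread(f"pics/{k}_{n}.png"),(400,200)) for k in "wl"]) for n in("top","scene")])
cv2.imwrite("pics/m1.png",o)
E
```

```text
top plate [[0.53785653 0.23967773]] [36.42114639 56.48006439] 81.31365203857422
  blue hull px [[0.55130902 0.25690691]] [10.74639606 35.45205688] 82.4505844116211
 brass [[ 0.50009939 -0.1972654 ]] [70.03663127 72.52545675]
 ring [[ 0.50052924 -0.19832097]] [ 99.84577433 100.32058716]
 dark levels [ 39.  42.  68.  84. 103.]
 mouth [[ 0.49768389 -0.1985006 ]] [40.74590047 16.7027181 ] 1.9749339818954468
scene plate [[0.53875749 0.24057249]] [36.30993271 56.92209244] 81.8698959350586
  blue hull px [[0.5268009  0.24433345]] [28.14648438 42.15094757] 82.09283447265625
 brass [[ 0.50112223 -0.19660666]] [71.40119425 72.86909485]
 ring [[ 0.50102692 -0.19716315]] [101.04745483 101.55105591]
 dark levels [ 68.  79. 113. 131. 154.]
 mouth [[ 0.50623558 -0.19244307]] [32.97776286 12.84663137] 5.440331935882568
```

View pics/m1.png

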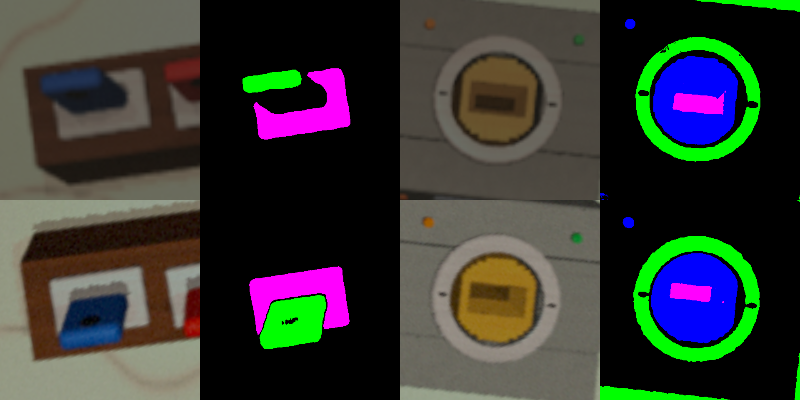

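```bash
cat >> h.py <<'E'
def tool():
    o=get_obs(); q=o["orientation"]; return o,R.from_quat([q[1],q[2],q[3],q[0]]).as_matrix()
def need(x,y,z,yaw,verbose=True):
    """tool-frame shift (cm) to go to x,y,z, + turn (deg, rotvec in tool axes) so that tool y down and tool z = key x at yaw (mod 180)"""
    o,M=tool(); d=np.array([x,y,z])-o["tool_pos"]; best=None
    for k in(0,180):
        a=np.deg2rad(yaw+k); zt=np.array([np.cos(a),np.sin(a),0]); yt=np.array([0,0,-1.]); G=np.c_[np.cross(yt,zt),yt,zt]
        v=np.rad2deg(R.from_matrix(M.T@G).as_rotvec()); 
        print("k",k,"turn",v.round(2))
        # shift in target axes
        print("   shift now-axes",(M.T@d*100).round(2),"target-axes",(G.T@d*100).round(2))
    print("t",o["t"],"pos",o["tool_pos"].round(4),"zdir",np.rad2deg(np.arctan2(M[1,2],M[0,2])).round(2),"tilt",np.rad2deg(np.arccos(-M[2,1])).round(2),"q",np.array(o["joint_pos"]).round(2),"F",o["ft_force"].round(1),"T",np.round(o["torque"],2),"gap",round(o["finger_gap"],3))
E
python3 - <<'E'
from h import *
need(.538,.240,.16,8.2)
E
```

```text
k 0 turn [ 8.000e-02 -7.816e+01 -6.000e-02]
   shift now-axes [-58.77   7.99 -71.55] target-axes [-82.1    7.88  42.84]
k 180 turn [6.0000e-02 1.0184e+02 9.0000e-02]
   shift now-axes [-58.77   7.99 -71.55] target-axes [ 82.1    7.88 -42.84]
t 0.1 pos [ 0.2311 -0.6337  0.2388] zdir -69.96 tilt 0.09 q [ 1.11  0.48  0.02  1.56 -0.01  1.11 -0.08] F [-0.7  0.4  0.2] T [-0.05  0.07  0.01] gap 1.001
```

>>> carry_out([
  {"ry":-7.1},
  {"ry":-7.1},
  {"ry":-7.1},
  {"ry":-7.1},
  {"ry":-7.1},
  {"ry":-7.1},
  {"ry":-7.1},
  {"ry":-7.1},
  {"ry":-7.1},
  {"ry":-7.1},
  {"ry":-7.1,"z":2},
  {"z":3},
  {"z":3},
  {"z":3},
  {"z":3},
  {"z":3},
  {"z":3},
  {"z":3},
  {"z":3},
  {"z":3},
], grip_force=25)

```text
$.targets[0]: bad value
```

>>> carry_out([
  {"x":-3.7,"z":1},
  {"x":-3.7,"z":1},
  {"x":-3.7,"z":1},
  {"x":-3.7,"z":1},
  {"x":-3.7,"z":1},
  {"x":-3.7,"z":1},
  {"x":-3.7,"z":1},
  {"x":-3.7,"z":1},
  {"x":-3.7,"z":1},
  {"x":-3.7,"z":0.5},
  {"x":-3.7,"z":0.5},
  {"x":-3.7},
  {"x":-3.7},
  {"x":-3.7},
  {"x":-3.7},
  {"x":-3.7},
  {"x":-3.7},
  {"x":-3.7},
  {"x":-3.7},
  {"x":-3.7},
])

```text
$.targets[0]: bad value
```

```bash
python3 - <<'E'
from h import *
need(.5383,.2401,.16,8.2)
E
```

```text
k 0 turn [ 8.000e-02 -7.816e+01 -6.000e-02]
   shift now-axes [-58.8    7.99 -71.55] target-axes [-82.1    7.88  42.87]
k 180 turn [6.0000e-02 1.0184e+02 9.0000e-02]
   shift now-axes [-58.8    7.99 -71.55] target-axes [ 82.1    7.88 -42.87]
t 0.1 pos [ 0.2311 -0.6337  0.2388] zdir -69.96 tilt 0.09 q [ 1.11  0.48  0.02  1.56 -0.01  1.11 -0.08] F [-0.7  0.4  0.2] T [-0.05  0.07  0.01] gap 1.001
```

>>> carry_out([
  {"x":0,"y":0,"z":0,"rx":0,"ry":-7.1,"rz":0,"jaw":0},
  {"x":0,"y":0,"z":0,"rx":0,"ry":-7.1,"rz":0,"jaw":0},
  {"x":0,"y":0,"z":0,"rx":0,"ry":-7.1,"rz":0,"jaw":0},
  {"x":0,"y":0,"z":0,"rx":0,"ry":-7.1,"rz":0,"jaw":0},
  {"x":0,"y":0,"z":0,"rx":0,"ry":-7.1,"rz":0,"jaw":0},
  {"x":0,"y":0,"z":0,"rx":0,"ry":-7.1,"rz":0,"jaw":0},
  {"x":0,"y":0,"z":0,"rx":0,"ry":-7.1,"rz":0,"jaw":0},
  {"x":0,"y":0,"z":0,"rx":0,"ry":-7.1,"rz":0,"jaw":0},
  {"x":0,"y":0,"z":0,"rx":0,"ry":-7.1,"rz":0,"jaw":0},
  {"x":0,"y":0,"z":0,"rx":0,"ry":-7.1,"rz":0,"jaw":0},
  {"x":0,"y":0,"z":2,"rx":0,"ry":-7.1,"rz":0,"jaw":0},
  {"x":0,"y":0,"z":3,"rx":0,"ry":0,"rz":0,"jaw":0},
  {"x":0,"y":0,"z":3,"rx":0,"ry":0,"rz":0,"jaw":0},
  {"x":0,"y":0,"z":3,"rx":0,"ry":0,"rz":0,"jaw":0},
  {"x":0,"y":0,"z":3,"rx":0,"ry":0,"rz":0,"jaw":0},
  {"x":0,"y":0,"z":3,"rx":0,"ry":0,"rz":0,"jaw":0},
  {"x":0,"y":0,"z":3,"rx":0,"ry":0,"rz":0,"jaw":0},
  {"x":0,"y":0,"z":3,"rx":0,"ry":0,"rz":0,"jaw":0},
  {"x":0,"y":0,"z":3,"rx":0,"ry":0,"rz":0,"jaw":0},
  {"x":0,"y":0,"z":3,"rx":0,"ry":0,"rz":0,"jaw":0},
], grip_force=25)

```text
t: 1.77
tool_pos: [0.5197, -0.595, 0.239]
orientation: [-0.534, 0.534, -0.464, 0.463]
ft_force: [-0.0, -1.0, -0.2]
finger_gap: 0.998
```

>>> carry_out([
  {"x":-4.05,"y":0,"z":0.7,"rx":0,"ry":0,"rz":0,"jaw":0},
  {"x":-4.05,"y":0,"z":0.7,"rx":0,"ry":0,"rz":0,"jaw":0},
  {"x":-4.05,"y":0,"z":0.7,"rx":0,"ry":0,"rz":0,"jaw":0},
  {"x":-4.05,"y":0,"z":0.7,"rx":0,"ry":0,"rz":0,"jaw":0},
  {"x":-4.05,"y":0,"z":0.7,"rx":0,"ry":0,"rz":0,"jaw":0},
  {"x":-4.05,"y":0,"z":0.7,"rx":0,"ry":0,"rz":0,"jaw":0},
  {"x":-4.05,"y":0,"z":0.7,"rx":0,"ry":0,"rz":0,"jaw":0},
  {"x":-4.05,"y":0,"z":0.7,"rx":0,"ry":0,"rz":0,"jaw":0},
  {"x":-4.05,"y":0,"z":0.7,"rx":0,"ry":0,"rz":0,"jaw":0},
  {"x":-4.05,"y":0,"z":0.7,"rx":0,"ry":0,"rz":0,"jaw":0},
  {"x":-4.05,"y":0,"z":0.7,"rx":0,"ry":0,"rz":0,"jaw":0},
  {"x":-4.05,"y":0,"z":0.7,"rx":0,"ry":0,"rz":0,"jaw":0},
  {"x":-4.05,"y":0,"z":0.7,"rx":0,"ry":0,"rz":0,"jaw":0},
  {"x":-4.05,"y":0,"z":0.7,"rx":0,"ry":0,"rz":0,"jaw":0},
  {"x":-4.05,"y":0,"z":0.7,"rx":0,"ry":0,"rz":0,"jaw":0},
  {"x":-4.05,"y":0,"z":0.7,"rx":0,"ry":0,"rz":0,"jaw":0},
  {"x":-4.05,"y":0,"z":0.7,"rx":0,"ry":0,"rz":0,"jaw":0},
  {"x":-4.05,"y":0,"z":0.7,"rx":0,"ry":0,"rz":0,"jaw":0},
  {"x":-3,"y":0,"z":0.7,"rx":0,"ry":0,"rz":0,"jaw":0},
  {"x":-1,"y":0,"z":0,"rx":0,"ry":0,"rz":0,"jaw":0},
])

```text
t: 3.43
tool_pos: [0.5404, 0.1908, 0.2397]
orientation: [0.537, -0.535, 0.462, -0.461]
ft_force: [-0.4, 0.0, 0.1]
finger_gap: 1.004
```

```bash
python3 - <<'E'
from h import *
need(.5383,.2401,.08,8.2)
E
```

```text
k 0 turn [-0.02  0.33 -0.18]
   shift now-axes [-4.86 15.99  0.52] target-axes [-4.91 15.97  0.5 ]
k 180 turn [-2.9000e-01 -1.7967e+02  3.0000e-02]
   shift now-axes [-4.86 15.99  0.52] target-axes [ 4.91 15.97 -0.5 ]
t 3.4333 pos [0.5404 0.1908 0.2397] zdir 8.53 tilt 0.18 q [ 0.01  0.37 -0.58  1.77  0.22  1.07 -0.5 ] F [-0.4  0.   0.1] T [ 0.02 -0.1   0.05] gap 1.004
```

>>> carry_out([
  {"x":-2.5,"y":0,"z":0.3,"rx":0,"ry":0.3,"rz":0,"jaw":0},
  {"x":-2.4,"y":0,"z":0.2,"rx":0,"ry":0,"rz":-0.2,"jaw":0},
  {"x":0,"y":3,"z":0,"rx":0,"ry":0,"rz":0,"jaw":0},
  {"x":0,"y":3,"z":0,"rx":0,"ry":0,"rz":0,"jaw":0},
  {"x":0,"y":2,"z":0,"rx":0,"ry":0,"rz":0,"jaw":0},
  {"x":0,"y":2,"z":0,"rx":0,"ry":0,"rz":0,"jaw":0},
  {"x":0,"y":0,"z":0,"rx":0,"ry":0,"rz":0,"jaw":0},
])

```text
t: 4.02
tool_pos: [0.5372, 0.2309, 0.1354]
orientation: [-0.529, 0.536, -0.465, 0.465]
ft_force: [-0.2, -0.1, 0.9]
finger_gap: 1.0
```

```bash
python3 - <<'E'
from h import *
need(.5383,.2401,.08,8.2)
cv2.imwrite("pics/s2.png",np.hstack([snapshot("scene")[:,:,::-1][200:440,280:600],cv2.convertScaleAbs(snapshot("top")[:,:,::-1][40:280,80:400],alpha=1.8)]))
E
```

```text
k 0 turn [ 0.41 -0.39  0.36]
   shift now-axes [-0.93  5.53  0.27] target-axes [-0.89  5.54  0.24]
k 180 turn [ -0.57 179.61   0.65]
   shift now-axes [-0.93  5.53  0.27] target-axes [ 0.89  5.54 -0.24]
t 4.0167 pos [0.5372 0.2309 0.1354] zdir 7.81 tilt 0.55 q [-0.1   0.51 -0.54  1.83  0.33  0.9  -0.66] F [-0.2 -0.1  0.9] T [-0.06 -0.04 -0.03] gap 1.0
```

View pics/s2.png

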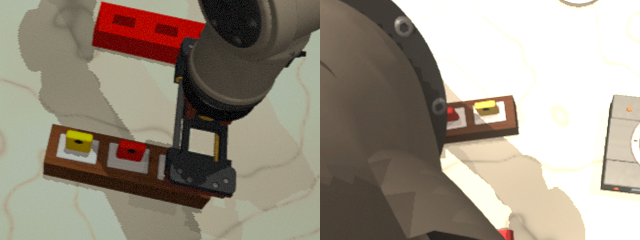

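The gripper straddles the blue end of the rack, with a tracking residue of about 9 mm along y. I'll correct that and then go down.

>>> carry_out([
  {"x":-0.9,"y":0,"z":0.25,"rx":0.4,"ry":-0.4,"rz":0.35,"jaw":0},
  {"x":0,"y":1.5,"z":0,"rx":0,"ry":0,"rz":0,"jaw":0},
  {"x":0,"y":1.5,"z":0,"rx":0,"ry":0,"rz":0,"jaw":0},
  {"x":0,"y":1.5,"z":0,"rx":0,"ry":0,"rz":0,"jaw":0},
  {"x":0,"y":1,"z":0,"rx":0,"ry":0,"rz":0,"jaw":0},
  {"x":0,"y":0,"z":0,"rx":0,"ry":0,"rz":0,"jaw":0},
  {"x":0,"y":0,"z":0,"rx":0,"ry":0,"rz":0,"jaw":0},
])

```text
t: 4.7
tool_pos: [0.5415, 0.2434, 0.0853]
orientation: [0.537, -0.532, 0.462, -0.464]
ft_force: [-0.3, 0.2, 0.8]
finger_gap: 1.004
```

```bash
python3 - <<'E'
from h import *
need(.5383,.2401,.08,8.2)
E
```

```text
k 0 turn [-0.44  0.05 -0.17]
   shift now-axes [ 0.28  0.53 -0.37] target-axes [ 0.28  0.53 -0.37]
k 180 turn [  -0.27 -179.95    0.69]
   shift now-axes [ 0.28  0.53 -0.37] target-axes [-0.28  0.53  0.37]
t 4.7 pos [0.5415 0.2434 0.0853] zdir 8.25 tilt 0.48 q [-0.14  0.58 -0.51  1.86  0.39  0.8  -0.71] F [-0.3  0.2  0.8] T [-0.03 -0.12 -0.01] gap 1.004
```

>>> carry_out([
  {"x":0.2,"y":0.5,"z":-0.3,"rx":-0.2,"ry":0,"rz":0,"jaw":0},
  {"x":0,"y":0,"z":0,"rx":0,"ry":0,"rz":0,"jaw":0},
  {"x":0,"y":0,"z":0,"rx":0,"ry":0,"rz":0,"jaw":0},
])

```text
t: 4.95
tool_pos: [0.5387, 0.2404, 0.08]
orientation: [0.536, -0.533, 0.463, -0.463]
ft_force: [-0.0, 0.7, 0.2]
finger_gap: 1.0
```

>>> carry_out([
  {"x":0,"y":0,"z":0,"rx":0,"ry":0,"rz":0,"jaw":0},
])

```text
t: 5.03
tool_pos: [0.5388, 0.2406, 0.0801]
orientation: [0.536, -0.533, 0.463, -0.463]
ft_force: [0.4, 0.1, -0.1]
finger_gap: 0.998
```

>>> carry_out([
  {"x":0,"y":0,"z":0,"rx":0,"ry":0,"rz":0,"jaw":0},
])

```text
t: 5.12
tool_pos: [0.5388, 0.2406, 0.08]
orientation: [0.536, -0.533, 0.463, -0.463]
ft_force: [-0.6, 0.1, 0.3]
finger_gap: 1.001
```

```bash
python3 - <<'E'
from h import *
need(.5383,.2401,.08,8.2)
E
```

```text
k 0 turn [-0.24  0.04 -0.16]
   shift now-axes [ 0.04 -0.   -0.05] target-axes [ 0.04 -0.   -0.05]
k 180 turn [  -0.25 -179.96    0.37]
   shift now-axes [ 0.04 -0.   -0.05] target-axes [-0.04 -0.    0.05]
t 5.1167 pos [0.5388 0.2406 0.08  ] zdir 8.24 tilt 0.28 q [-0.14  0.58 -0.51  1.86  0.39  0.79 -0.71] F [-0.6  0.1  0.3] T [-0.08 -0.08  0.05] gap 1.001
```

>>> carry_out([
  {"x":0,"y":0,"z":0,"rx":0,"ry":0,"rz":0,"jaw":255},
  {"x":0,"y":0,"z":0,"rx":0,"ry":0,"rz":0,"jaw":255},
  {"x":0,"y":0,"z":0,"rx":0,"ry":0,"rz":0,"jaw":255},
  {"x":0,"y":0,"z":0,"rx":0,"ry":0,"rz":0,"jaw":255},
  {"x":0,"y":0,"z":0,"rx":0,"ry":0,"rz":0,"jaw":255},
  {"x":0,"y":0,"z":0,"rx":0,"ry":0,"rz":0,"jaw":255},
  {"x":0,"y":0,"z":0,"rx":0,"ry":0,"rz":0,"jaw":255},
  {"x":0,"y":0,"z":0,"rx":0,"ry":0,"rz":0,"jaw":255},
], grip_force=30)

```text
t: 5.78
tool_pos: [0.5385, 0.2405, 0.0796]
orientation: [0.536, -0.533, 0.463, -0.463]
ft_force: [-0.1, -0.2, 0.7]
finger_gap: 0.434
```

>>> carry_out([
  {"x":0,"y":0,"z":0,"rx":0,"ry":0,"rz":0,"jaw":255},
  {"x":0,"y":0,"z":0,"rx":0,"ry":0,"rz":0,"jaw":255},
  {"x":0,"y":0,"z":0,"rx":0,"ry":0,"rz":0,"jaw":255},
  {"x":0,"y":0,"z":0,"rx":0,"ry":0,"rz":0,"jaw":255},
])

```text
t: 6.12
tool_pos: [0.5384, 0.2405, 0.0796]
orientation: [0.536, -0.533, 0.463, -0.463]
ft_force: [-1.0, 0.1, 4.6]
finger_gap: 0.135
```

>>> carry_out([
  {"x":0,"y":0,"z":0,"rx":0,"ry":0,"rz":0,"jaw":255},
  {"x":0,"y":0,"z":0,"rx":0,"ry":0,"rz":0,"jaw":255},
  {"x":0,"y":0,"z":0,"rx":0,"ry":0,"rz":0,"jaw":255},
  {"x":0,"y":-1,"z":0,"rx":0,"ry":0,"rz":0,"jaw":255},
  {"x":0,"y":-1,"z":0,"rx":0,"ry":0,"rz":0,"jaw":255},
  {"x":0,"y":-1.5,"z":0,"rx":0,"ry":0,"rz":0,"jaw":255},
  {"x":0,"y":-1.5,"z":0,"rx":0,"ry":0,"rz":0,"jaw":255},
  {"x":0,"y":-2,"z":0,"rx":0,"ry":0,"rz":0,"jaw":255},
  {"x":0,"y":-2,"z":0,"rx":0,"ry":0,"rz":0,"jaw":255},
  {"x":0,"y":-1,"z":0,"rx":0,"ry":0,"rz":0,"jaw":255},
  {"x":0,"y":0,"z":0,"rx":0,"ry":0,"rz":0,"jaw":255},
])

```text
t: 7.03
tool_pos: [0.5397, 0.2412, 0.1829]
orientation: [0.538, -0.531, 0.462, -0.464]
ft_force: [0.2, 0.7, -0.7]
finger_gap: 0.133
```

```bash
python3 - <<'E'
from h import *
need(.5009,-.1975,.18,-5.6)
cv2.imwrite("pics/s3.png",cv2.resize(snapshot("scene")[:,:,::-1][130:430,300:600],(600,600)))
E
```

```text
k 0 turn [-0.47 13.83 -0.29]
   shift now-axes [ 4.286e+01  2.000e-02 -1.012e+01] target-axes [44.04  0.29  0.42]
k 180 turn [  -0.43 -166.16    0.68]
   shift now-axes [ 4.286e+01  2.000e-02 -1.012e+01] target-axes [-44.04   0.29  -0.42]
t 7.0333 pos [0.5397 0.2412 0.1829] zdir 8.23 tilt 0.55 q [-0.09  0.46 -0.57  1.79  0.29  0.97 -0.63] F [ 0.2  0.7 -0.7] T [-0.05 -0.14 -0.03] gap 0.133
```

View pics/s3.png

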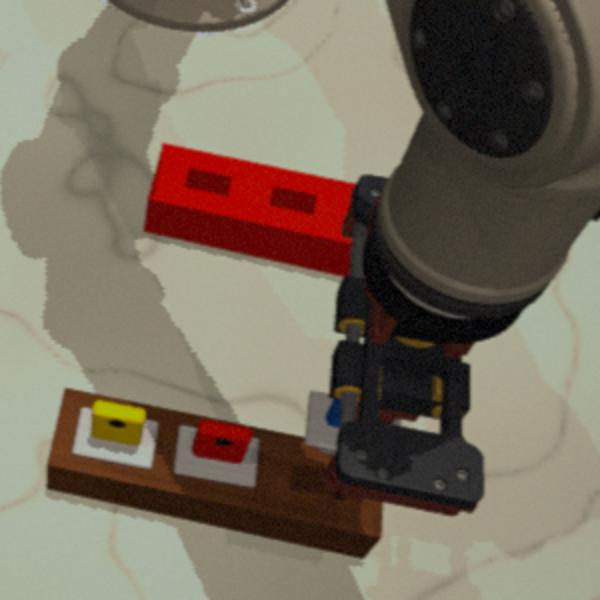

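The blue key is held and clear of the rack: its plate is at (322,420) and the empty pocket at (325,470). Carrying it to the switch.

>>> carry_out([
  {"x":0,"y":-1,"z":0,"rx":-0.3,"ry":6.9,"rz":-0.2,"jaw":255},
  {"x":0,"y":-0.7,"z":0,"rx":0,"ry":6.9,"rz":0,"jaw":255},
  {"x":2,"y":0,"z":0,"rx":0,"ry":0,"rz":0,"jaw":255},
  {"x":3,"y":0,"z":0,"rx":0,"ry":0,"rz":0,"jaw":255},
  {"x":3.5,"y":0,"z":0,"rx":0,"ry":0,"rz":0,"jaw":255},
  {"x":3.5,"y":0,"z":0,"rx":0,"ry":0,"rz":0,"jaw":255},
  {"x":3.5,"y":0,"z":0,"rx":0,"ry":0,"rz":0,"jaw":255},
  {"x":3.5,"y":0,"z":0,"rx":0,"ry":0,"rz":0,"jaw":255},
  {"x":3.5,"y":0,"z":0,"rx":0,"ry":0,"rz":0,"jaw":255},
  {"x":3.5,"y":0,"z":0,"rx":0,"ry":0,"rz":0,"jaw":255},
  {"x":3.5,"y":0,"z":0,"rx":0,"ry":0,"rz":0,"jaw":255},
  {"x":3.5,"y":0,"z":0,"rx":0,"ry":0,"rz":0,"jaw":255},
  {"x":3.5,"y":0,"z":0.2,"rx":0,"ry":0,"rz":0,"jaw":255},
  {"x":3.5,"y":0,"z":0.2,"rx":0,"ry":0,"rz":0,"jaw":255},
  {"x":2.5,"y":0,"z":0,"rx":0,"ry":0,"rz":0,"jaw":255},
  {"x":1.5,"y":0,"z":0,"rx":0,"ry":0,"rz":0,"jaw":255},
  {"x":0,"y":0,"z":0,"rx":0,"ry":0,"rz":0,"jaw":255},
  {"x":0,"y":0,"z":0,"rx":0,"ry":0,"rz":0,"jaw":255},
])

```text
t: 8.58
tool_pos: [0.4988, -0.1983, 0.1959]
orientation: [0.474, -0.476, 0.525, -0.523]
ft_force: [-0.7, 0.0, 0.3]
finger_gap: 0.135
```

```bash
python3 - <<'E'
from h import *
need(.5009,-.1975,.15,-5.6)
E
```

```text
k 0 turn [ 0.21 -0.06  0.02]
   shift now-axes [-0.1   4.59  0.22] target-axes [-0.1   4.59  0.2 ]
k 180 turn [-3.0000e-02  1.7994e+02  3.2000e-01]
   shift now-axes [-0.1   4.59  0.22] target-axes [ 0.1   4.59 -0.2 ]
t 8.5833 pos [ 0.4988 -0.1983  0.1959] zdir -5.66 tilt 0.21 q [ 0.57  0.33 -0.38  1.91  0.15  0.94  0.03] F [-0.7  0.   0.3] T [-0.   -0.14  0.04] gap 0.135
```

>>> carry_out([
  {"x":-0.1,"y":1.5,"z":0.2,"rx":0.2,"ry":0,"rz":0,"jaw":255},
  {"x":0,"y":1.5,"z":0,"rx":0,"ry":0,"rz":0,"jaw":255},
  {"x":0,"y":1.3,"z":0,"rx":0,"ry":0,"rz":0,"jaw":255},
  {"x":0,"y":0,"z":0,"rx":0,"ry":0,"rz":0,"jaw":255},
  {"x":0,"y":0,"z":0,"rx":0,"ry":0,"rz":0,"jaw":255},
  {"x":0,"y":0,"z":0,"rx":0,"ry":0,"rz":0,"jaw":255},
])

```text
t: 9.08
tool_pos: [0.5022, -0.1963, 0.1545]
orientation: [-0.476, 0.475, -0.523, 0.524]
ft_force: [-0.2, 0.5, -0.5]
finger_gap: 0.133
```

```bash
python3 - <<'E'
from h import *
need(.5009,-.1975,.104,-5.6)
cv2.imwrite("pics/s4.png",np.hstack([cv2.resize(snapshot("scene")[:,:,::-1][130:350,90:310],(400,400)),cv2.resize(cv2.convertScaleAbs(snapshot("top")[:,:,::-1][100:300,320:520],alpha=1.8),(400,400))]))
E
```

```text
k 0 turn [-0.13  0.14  0.04]
   shift now-axes [ 0.13  5.05 -0.13] target-axes [ 0.14  5.05 -0.12]
k 180 turn [ 6.0000e-02 -1.7986e+02  2.0000e-01]
   shift now-axes [ 0.13  5.05 -0.13] target-axes [-0.14  5.05  0.12]
t 9.0833 pos [ 0.5022 -0.1963  0.1545] zdir -5.46 tilt 0.13 q [ 0.56  0.38 -0.37  1.94  0.18  0.85 -0.  ] F [-0.2  0.5 -0.5] T [ 0.01 -0.1   0.03] gap 0.133
```

View pics/s4.png

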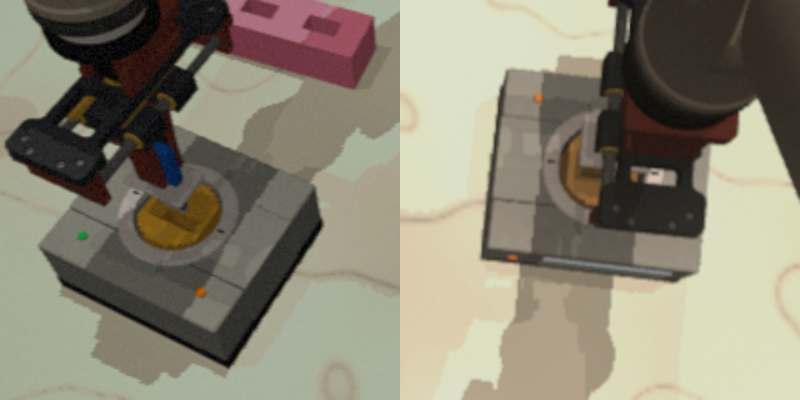

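The key hangs upright over the slot, with the blade tip about 1 cm above the mouth. Lowering gently.

>>> carry_out([
  {"x":0.1,"y":0.8,"z":-0.1,"rx":0,"ry":0,"rz":0,"jaw":255},
  {"x":0,"y":0.8,"z":0,"rx":0,"ry":0,"rz":0,"jaw":255},
  {"x":0,"y":0.7,"z":0,"rx":0,"ry":0,"rz":0,"jaw":255},
  {"x":0,"y":0.4,"z":0,"rx":0,"ry":0,"rz":0,"jaw":255},
  {"x":0,"y":0,"z":0,"rx":0,"ry":0,"rz":0,"jaw":255},
])

```text
t: 9.6
tool_pos: [0.4997, -0.1981, 0.1256]
orientation: [0.475, -0.475, 0.524, -0.524]
ft_force: [-0.2, 0.0, 0.1]
finger_gap: 0.137
```

```bash
python3 - <<'E'
from h import *
need(.5009,-.1975,.104,-5.6)
E
```

```text
k 0 turn [0.03 0.04 0.02]
   shift now-axes [-0.07  2.16  0.11] target-axes [-0.07  2.16  0.11]
k 180 turn [ 3.0000e-02 -1.7996e+02 -5.0000e-02]
   shift now-axes [-0.07  2.16  0.11] target-axes [ 0.07  2.16 -0.11]
t 9.6 pos [ 0.4997 -0.1981  0.1256] zdir -5.56 tilt 0.04 q [ 0.55  0.42 -0.36  1.97  0.2   0.79 -0.02] F [-0.2  0.   0.1] T [-0.03 -0.06  0.04] gap 0.137
```

>>> carry_out([
  {"x":-0.05,"y":0.6,"z":0.1,"rx":0,"ry":0,"rz":0,"jaw":255},
  {"x":0,"y":0.6,"z":0,"rx":0,"ry":0,"rz":0,"jaw":255},
  {"x":0,"y":0.5,"z":0,"rx":0,"ry":0,"rz":0,"jaw":255},
  {"x":0,"y":0.3,"z":0,"rx":0,"ry":0,"rz":0,"jaw":255},
  {"x":0,"y":0,"z":0,"rx":0,"ry":0,"rz":0,"jaw":255},
  {"x":0,"y":0,"z":0,"rx":0,"ry":0,"rz":0,"jaw":255},
])

```text
t: 10.1
tool_pos: [0.5017, -0.1979, 0.1069]
orientation: [-0.475, 0.475, -0.523, 0.524]
ft_force: [-0.7, -0.1, -0.2]
finger_gap: 0.139
```

```bash
python3 - <<'E'
from h import *
need(.5009,-.1975,.104,-5.6)
E
```

```text
k 0 turn [-0.09  0.05  0.05]
   shift now-axes [-0.04  0.29 -0.08] target-axes [-0.03  0.29 -0.08]
k 180 turn [ 8.0000e-02 -1.7995e+02  1.3000e-01]
   shift now-axes [-0.04  0.29 -0.08] target-axes [0.03 0.29 0.08]
t 10.1 pos [ 0.5017 -0.1979  0.1069] zdir -5.55 tilt 0.1 q [ 0.54  0.45 -0.35  1.98  0.22  0.75 -0.04] F [-0.7 -0.1 -0.2] T [-0.05 -0.02  0.  ] gap 0.139
```

>>> carry_out([
  {"x":0,"y":0.2,"z":-0.05,"rx":0,"ry":0,"rz":0,"jaw":255},
  {"x":0,"y":0.1,"z":0,"rx":0,"ry":0,"rz":0,"jaw":255},
  {"x":0,"y":0,"z":0,"rx":0,"ry":0,"rz":0,"jaw":255},
  {"x":0,"y":0,"z":0,"rx":0,"ry":0,"rz":0,"jaw":255},
])

```text
t: 10.43
tool_pos: [0.5012, -0.198, 0.1041]
orientation: [-0.475, 0.475, -0.523, 0.524]
ft_force: [-0.6, -0.4, -0.1]
finger_gap: 0.135
```

>>> carry_out([
  {"x":0,"y":0.1,"z":0,"rx":0,"ry":0,"rz":0,"jaw":255},
  {"x":0,"y":0,"z":0,"rx":0,"ry":0,"rz":0,"jaw":255},
  {"x":0,"y":0,"z":0,"rx":0,"ry":0,"rz":0,"jaw":255},
])

```text
t: 10.68
tool_pos: [0.5014, -0.198, 0.1036]
orientation: [-0.475, 0.475, -0.523, 0.525]
ft_force: [-1.7, -0.7, 5.9]
finger_gap: 0.13
```

>>> carry_out([
  {"x":0,"y":-0.1,"z":0,"rx":0,"ry":3,"rz":0,"jaw":255},
  {"x":0,"y":0,"z":0,"rx":0,"ry":5,"rz":0,"jaw":255},
  {"x":0,"y":0,"z":0,"rx":0,"ry":5,"rz":0,"jaw":255},
  {"x":0,"y":0,"z":0,"rx":0,"ry":5,"rz":0,"jaw":255},
  {"x":0,"y":0,"z":0,"rx":0,"ry":5,"rz":0,"jaw":255},
  {"x":0,"y":0,"z":0,"rx":0,"ry":5,"rz":0,"jaw":255},
  {"x":0,"y":0,"z":0,"rx":0,"ry":5,"rz":0,"jaw":255},
  {"x":0,"y":0,"z":0,"rx":0,"ry":5,"rz":0,"jaw":255},
  {"x":0,"y":0,"z":0,"rx":0,"ry":2,"rz":0,"jaw":255},
  {"x":0,"y":0,"z":0,"rx":0,"ry":0,"rz":0,"jaw":255},
  {"x":0,"y":0,"z":0,"rx":0,"ry":0,"rz":0,"jaw":255},
])

```text
t: 11.6
tool_pos: [0.5006, -0.1978, 0.1038]
orientation: [-0.268, 0.268, -0.654, 0.655]
ft_force: [-1.7, 0.3, -0.5]
finger_gap: 0.133
```

```bash
python3 - <<'E'
from h import *
need(.5010,-.1978,.104,-81.6)
E
```

```text
k 0 turn [-7.000e-02  3.613e+01  1.000e-02]
   shift now-axes [-0.03 -0.02  0.03] target-axes [-0.04 -0.02  0.01]
k 180 turn [ 2.0000e-02 -1.4387e+02  9.0000e-02]
   shift now-axes [-0.03 -0.02  0.03] target-axes [ 0.04 -0.02 -0.01]
t 11.6 pos [ 0.5006 -0.1978  0.1038] zdir -45.47 tilt 0.07 q [ 0.41  0.44 -0.18  1.99  0.12  0.73 -0.64] F [-1.7  0.3 -0.5] T [0.01 0.47 0.03] gap 0.133
```

Turned 40° with the TCP still on the axis. The remaining 36° or so follows.

>>> carry_out([
  {"x":0,"y":0,"z":0,"rx":0,"ry":5,"rz":0,"jaw":255},
  {"x":0,"y":0,"z":0,"rx":0,"ry":5,"rz":0,"jaw":255},
  {"x":0,"y":0,"z":0,"rx":0,"ry":5,"rz":0,"jaw":255},
  {"x":0,"y":0,"z":0,"rx":0,"ry":5,"rz":0,"jaw":255},
  {"x":0,"y":0,"z":0,"rx":0,"ry":5,"rz":0,"jaw":255},
  {"x":0,"y":0,"z":0,"rx":0,"ry":4,"rz":0,"jaw":255},
  {"x":0,"y":0,"z":0,"rx":0,"ry":4,"rz":0,"jaw":255},
  {"x":0,"y":0,"z":0,"rx":0,"ry":3,"rz":0,"jaw":255},
  {"x":0,"y":0,"z":0,"rx":0,"ry":0,"rz":0,"jaw":255},
  {"x":0,"y":0,"z":0,"rx":0,"ry":0,"rz":0,"jaw":255},
  {"x":0,"y":0,"z":0,"rx":0,"ry":0,"rz":0,"jaw":255},
])

```text
t: 12.52
tool_pos: [0.5009, -0.1983, 0.1038]
orientation: [-0.053, 0.053, -0.705, 0.706]
ft_force: [-1.1, -1.8, -2.1]
finger_gap: 0.134
```

```bash
python3 - <<'E'
from h import *
need(.5010,-.1978,.104,-83.6)
cv2.imwrite("pics/s5.png",cv2.resize(snapshot("scene")[:,:,::-1][130:350,90:310],(600,600)))
E
```

```text
k 0 turn [-0.1   2.18 -0.05]
   shift now-axes [-0.02 -0.02 -0.04] target-axes [-0.02 -0.02 -0.05]
k 180 turn [-7.0000e-02 -1.7782e+02  1.6000e-01]
   shift now-axes [-0.02 -0.02 -0.04] target-axes [ 0.02 -0.02  0.05]
t 12.5167 pos [ 0.5009 -0.1983  0.1038] zdir -81.42 tilt 0.11 q [ 0.28  0.43 -0.03  2.    0.02  0.71 -1.18] F [-1.1 -1.8 -2.1] T [-0.65  0.32  0.39] gap 0.134
```

View pics/s5.png

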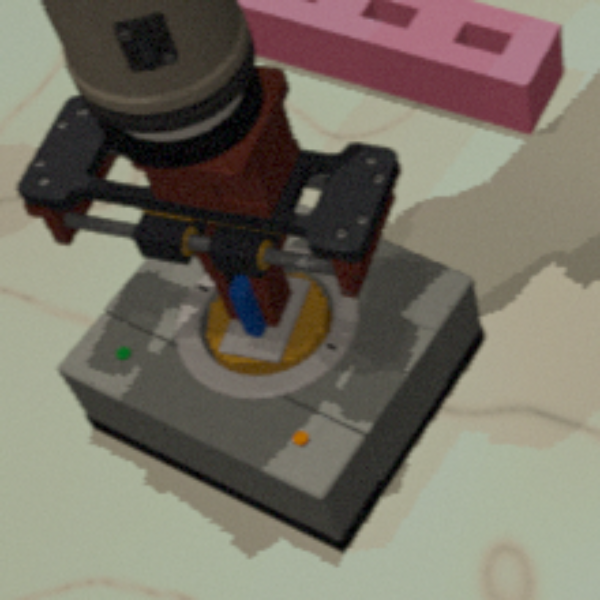

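The shoulder is seated and the key is at about 76°. A z moment of 0.39 N m, well above the spring, shows the switch is at its stop. Turning it back home.

>>> carry_out([
  {"x":0,"y":0,"z":0,"rx":0,"ry":-4,"rz":0,"jaw":255},
  {"x":0,"y":0,"z":0,"rx":0,"ry":-5,"rz":0,"jaw":255},
  {"x":0,"y":0,"z":0,"rx":0,"ry":-5,"rz":0,"jaw":255},
  {"x":0,"y":0,"z":0,"rx":0,"ry":-5,"rz":0,"jaw":255},
  {"x":0,"y":0,"z":0,"rx":0,"ry":-5,"rz":0,"jaw":255},
  {"x":0,"y":0,"z":0,"rx":0,"ry":-5,"rz":0,"jaw":255},
  {"x":0,"y":0,"z":0,"rx":0,"ry":-5,"rz":0,"jaw":255},
  {"x":0,"y":0,"z":0,"rx":0,"ry":-5,"rz":0,"jaw":255},
  {"x":0,"y":0,"z":0,"rx":0,"ry":-5,"rz":0,"jaw":255},
  {"x":0,"y":0,"z":0,"rx":0,"ry":-5,"rz":0,"jaw":255},
  {"x":0,"y":0,"z":0,"rx":0,"ry":-5,"rz":0,"jaw":255},
  {"x":0,"y":0,"z":0,"rx":0,"ry":-5,"rz":0,"jaw":255},
  {"x":0,"y":0,"z":0,"rx":0,"ry":-5,"rz":0,"jaw":255},
  {"x":0,"y":0,"z":0,"rx":0,"ry":-5,"rz":0,"jaw":255},
  {"x":0,"y":0,"z":0,"rx":0,"ry":-4,"rz":0,"jaw":255},
  {"x":0,"y":0,"z":0,"rx":0,"ry":-4,"rz":0,"jaw":255},
  {"x":0,"y":0,"z":0,"rx":0,"ry":0,"rz":0,"jaw":255},
  {"x":0,"y":0,"z":0,"rx":0,"ry":0,"rz":0,"jaw":255},
  {"x":0,"y":0,"z":0,"rx":0,"ry":0,"rz":0,"jaw":255},
])

```text
t: 14.15
tool_pos: [0.5016, -0.1978, 0.1043]
orientation: [-0.48, 0.479, -0.519, 0.521]
ft_force: [0.8, 0.2, -0.1]
finger_gap: 0.132
```

```bash
python3 - <<'E'
from h import *
need(.5010,-.1978,.104,-5.6)
E
```

```text
k 0 turn [-0.15  0.93  0.04]
   shift now-axes [ 0.    0.03 -0.06] target-axes [ 0.    0.03 -0.06]
k 180 turn [ 7.0000e-02 -1.7907e+02  2.3000e-01]
   shift now-axes [ 0.    0.03 -0.06] target-axes [-0.    0.03  0.06]
t 14.15 pos [ 0.5016 -0.1978  0.1043] zdir -4.67 tilt 0.15 q [ 0.54  0.45 -0.35  1.98  0.22  0.74 -0.02] F [ 0.8  0.2 -0.1] T [-0.07 -0.06  0.01] gap 0.132
```

>>> carry_out([
  {"x":0,"y":0,"z":-0.05,"rx":0,"ry":-4,"rz":0,"jaw":255},
  {"x":0,"y":0,"z":0,"rx":0,"ry":-3,"rz":0,"jaw":255},
  {"x":0,"y":0,"z":0,"rx":0,"ry":0,"rz":0,"jaw":255},
  {"x":0,"y":0,"z":0,"rx":0,"ry":0,"rz":0,"jaw":255},
  {"x":0,"y":0,"z":0,"rx":0,"ry":0,"rz":0,"jaw":255},
])

```text
t: 14.57
tool_pos: [0.5006, -0.1978, 0.104]
orientation: [0.51, -0.51, 0.489, -0.49]
ft_force: [-1.4, 0.4, 0.6]
finger_gap: 0.136
```

```bash
python3 - <<'E'
from h import *
need(.5010,-.1978,.104,-5.6)
im=snapshot("scene")[:,:,::-1].copy()
cv2.imwrite("pics/s6.png",cv2.resize(im[130:350,90:310],(600,600)))
E
```

```text
k 0 turn [-0.08  7.92  0.06]
   shift now-axes [-0.    0.    0.04] target-axes [-0.01  0.    0.04]
k 180 turn [ 9.0000e-02 -1.7208e+02  1.2000e-01]
   shift now-axes [-0.    0.    0.04] target-axes [ 0.01  0.   -0.04]
t 14.5667 pos [ 0.5006 -0.1978  0.104 ] zdir 2.32 tilt 0.1 q [ 0.56  0.46 -0.38  1.98  0.24  0.75  0.08] F [-1.4  0.4  0.6] T [-0.07  0.15 -0.05] gap 0.136
```

View pics/s6.png

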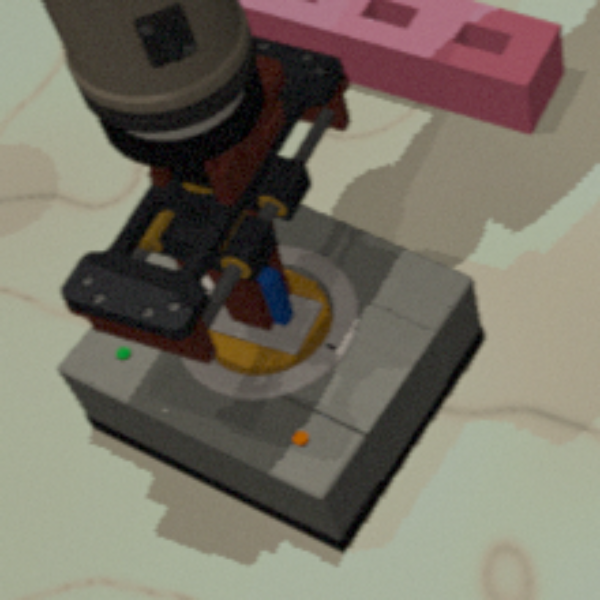

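The key is still seated, with plate edge pixels (213,332)–(297,354). Easing back to the slot direction and checking the plate's yaw.

>>> carry_out([
  {"x":0,"y":0,"z":0,"rx":0,"ry":4,"rz":0,"jaw":255},
  {"x":0,"y":0,"z":0,"rx":0,"ry":4,"rz":0,"jaw":255},
  {"x":0,"y":0,"z":0,"rx":0,"ry":0,"rz":0,"jaw":255},
  {"x":0,"y":0,"z":0,"rx":0,"ry":0,"rz":0,"jaw":255},
  {"x":0,"y":0,"z":0,"rx":0,"ry":0,"rz":0,"jaw":255},
])

```text
t: 15.03
tool_pos: [0.5009, -0.1978, 0.1041]
orientation: [-0.476, 0.475, -0.522, 0.524]
ft_force: [0.8, -0.4, -0.5]
finger_gap: 0.131
```

```bash
python3 - <<'E'
from h import *
P=plane("scene",np.array([[213,332],[297,354],[322,302]])*220/600+[90,130],.079)
d=P[0]-P[1]; print(P.round(4),"key yaw (prev pic)",np.rad2deg(np.arctan2(-d[0],d[1])))
need(.5010,-.1978,.104,-5.6)
E
```

```text
[[ 0.5224 -0.2176]
 [ 0.5186 -0.1665]
 [ 0.4829 -0.1696]] key yaw (prev pic) -175.7808871762223
k 0 turn [-0.12  0.14  0.06]
   shift now-axes [-0.    0.01  0.01] target-axes [-0.    0.01  0.01]
k 180 turn [ 1.0000e-01 -1.7986e+02  1.8000e-01]
   shift now-axes [-0.    0.01  0.01] target-axes [ 0.    0.01 -0.01]
t 15.0333 pos [ 0.5009 -0.1978  0.1041] zdir -5.46 tilt 0.13 q [ 0.54  0.45 -0.35  1.98  0.22  0.74 -0.04] F [ 0.8 -0.4 -0.5] T [-0.02 -0.03  0.03] gap 0.131
```

The key's yaw matches the tool's within 2°, so it hardly slipped. Drawing it straight up.

>>> carry_out([
  {"x":0,"y":-0.5,"z":0,"rx":0,"ry":0,"rz":0,"jaw":255},
  {"x":0,"y":-0.7,"z":0,"rx":0,"ry":0,"rz":0,"jaw":255},
  {"x":0,"y":-0.8,"z":0,"rx":0,"ry":0,"rz":0,"jaw":255},
  {"x":0,"y":-0.8,"z":0,"rx":0,"ry":0,"rz":0,"jaw":255},
  {"x":0,"y":-0.8,"z":0,"rx":0,"ry":0,"rz":0,"jaw":255},
  {"x":0,"y":-0.8,"z":0,"rx":0,"ry":0,"rz":0,"jaw":255},
  {"x":0,"y":-1.5,"z":0,"rx":0,"ry":0,"rz":0,"jaw":255},
  {"x":0,"y":-1.5,"z":0,"rx":0,"ry":0,"rz":0,"jaw":255},
  {"x":0,"y":-1.8,"z":0,"rx":0,"ry":0,"rz":0,"jaw":255},
  {"x":0,"y":0,"z":0,"rx":0,"ry":0,"rz":0,"jaw":255},
  {"x":0,"y":0,"z":0,"rx":0,"ry":0,"rz":0,"jaw":255},
])

```text
t: 15.95
tool_pos: [0.5012, -0.198, 0.1971]
orientation: [-0.476, 0.475, -0.522, 0.525]
ft_force: [0.9, -0.3, -0.4]
finger_gap: 0.131
```

```bash
python3 - <<'E'
from h import *
need(.5383,.2401,.195,8.2)
cv2.imwrite("pics/s7.png",cv2.resize(snapshot("scene")[:,:,::-1][110:330,90:310],(600,600)))
E
```

```text
k 0 turn [ -0.23 -13.76   0.13]
   shift now-axes [-43.96   0.13  -0.55] target-axes [-42.83   0.21   9.92]
k 180 turn [ -0.19 166.24  -0.33]
   shift now-axes [-43.96   0.13  -0.55] target-axes [42.83  0.21 -9.92]
t 15.95 pos [ 0.5012 -0.198   0.1971] zdir -5.56 tilt 0.26 q [ 0.57  0.33 -0.38  1.91  0.15  0.93  0.02] F [ 0.9 -0.3 -0.4] T [-0.01  0.01 -0.01] gap 0.131
```

View pics/s7.png

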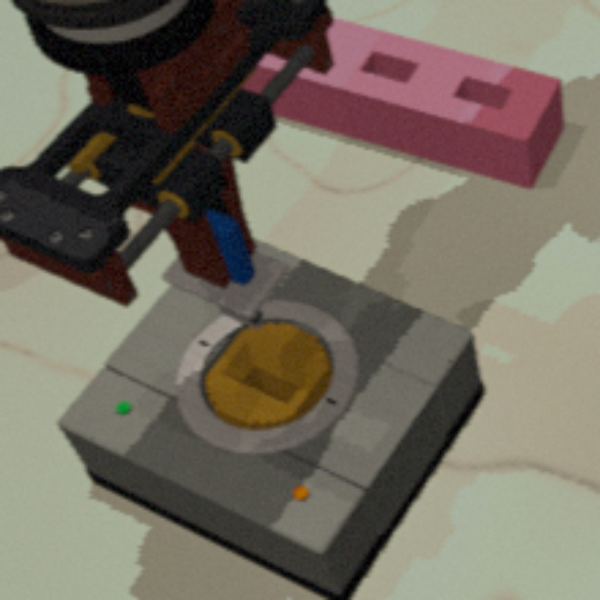

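The key is out, and the slot lines up with the ring's tick marks, so the switch is home. Carrying the key to its empty pocket.

>>> carry_out([
  {"x":-2,"y":0,"z":0,"rx":0,"ry":0,"rz":0,"jaw":255},
  {"x":-3,"y":0,"z":0,"rx":0,"ry":0,"rz":0,"jaw":255},
  {"x":-3.5,"y":0,"z":0,"rx":0,"ry":0,"rz":0,"jaw":255},
  {"x":-3.5,"y":0,"z":0,"rx":0,"ry":0,"rz":0,"jaw":255},
  {"x":-3.5,"y":0,"z":0,"rx":0,"ry":0,"rz":0,"jaw":255},
  {"x":-3.5,"y":0,"z":0,"rx":0,"ry":0,"rz":0,"jaw":255},
  {"x":-3.5,"y":0,"z":0,"rx":0,"ry":0,"rz":0,"jaw":255},
  {"x":-3.5,"y":0,"z":0,"rx":0,"ry":0,"rz":0,"jaw":255},
  {"x":-3.5,"y":0,"z":-0.2,"rx":0,"ry":0,"rz":0,"jaw":255},
  {"x":-3.5,"y":0,"z":-0.2,"rx":0,"ry":0,"rz":0,"jaw":255},
  {"x":-3.5,"y":0,"z":-0.1,"rx":0,"ry":0,"rz":0,"jaw":255},
  {"x":-3.5,"y":0,"z":0,"rx":0,"ry":0,"rz":0,"jaw":255},
  {"x":-2.5,"y":0,"z":0,"rx":0,"ry":0,"rz":0,"jaw":255},
  {"x":-1,"y":0,"z":0,"rx":-0.2,"ry":0,"rz":0,"jaw":255},
  {"x":0,"y":0,"z":0,"rx":0,"ry":-6.3,"rz":0,"jaw":255},
  {"x":0,"y":0,"z":0,"rx":0,"ry":-6.3,"rz":0,"jaw":255},
  {"x":0,"y":0,"z":0,"rx":0,"ry":0,"rz":0,"jaw":255},
  {"x":0,"y":0,"z":0,"rx":0,"ry":0,"rz":0,"jaw":255},
])

```text
t: 17.5
tool_pos: [0.5375, 0.2343, 0.1946]
orientation: [-0.527, 0.53, -0.47, 0.469]
ft_force: [-0.5, -0.8, -0.7]
finger_gap: 0.137
```

```bash
python3 - <<'E'
from h import *
need(.5381,.2401,.13,7)
E
```

```text
k 0 turn [ 0.21 -0.21  0.08]
   shift now-axes [-0.58  6.46  0.15] target-axes [-0.57  6.46  0.13]
k 180 turn [-1.3000e-01  1.7979e+02  3.3000e-01]
   shift now-axes [-0.58  6.46  0.15] target-axes [ 0.57  6.46 -0.13]
t 17.5 pos [0.5375 0.2343 0.1946] zdir 6.79 tilt 0.23 q [-0.08  0.44 -0.57  1.78  0.28  1.   -0.64] F [-0.5 -0.8 -0.7] T [-0.06 -0.04  0.01] gap 0.137
```

>>> carry_out([
  {"x":-0.5,"y":2,"z":0.1,"rx":0,"ry":0,"rz":0,"jaw":255},
  {"x":0,"y":2,"z":0,"rx":0,"ry":0,"rz":0,"jaw":255},
  {"x":0,"y":1.5,"z":0,"rx":0,"ry":0,"rz":0,"jaw":255},
  {"x":0,"y":0.7,"z":0,"rx":0,"ry":0,"rz":0,"jaw":255},
  {"x":0,"y":0,"z":0,"rx":0,"ry":0,"rz":0,"jaw":255},
  {"x":0,"y":0,"z":0,"rx":0,"ry":0,"rz":0,"jaw":255},
  {"x":0,"y":0,"z":0,"rx":0,"ry":0,"rz":0,"jaw":255},
])

```text
t: 18.08
tool_pos: [0.5386, 0.2408, 0.1345]
orientation: [-0.529, 0.53, -0.469, 0.469]
ft_force: [-0.6, 0.1, -1.0]
finger_gap: 0.142
```

```bash
python3 - <<'E'
from h import *
need(.5381,.2401,.09,7)
E
```

```text
k 0 turn [ 0.03 -0.03  0.01]
   shift now-axes [ 0.06  4.45 -0.05] target-axes [ 0.07  4.45 -0.05]
k 180 turn [-2.0000e-02  1.7997e+02  5.0000e-02]
   shift now-axes [ 0.06  4.45 -0.05] target-axes [-0.07  4.45  0.05]
t 18.0833 pos [0.5386 0.2408 0.1345] zdir 6.97 tilt 0.04 q [-0.11  0.52 -0.54  1.83  0.33  0.89 -0.69] F [-0.6  0.1 -1. ] T [-0.05 -0.1   0.04] gap 0.142
```

>>> carry_out([
  {"x":0.05,"y":0.7,"z":-0.05,"rx":0,"ry":0,"rz":0,"jaw":255},
  {"x":0,"y":0.8,"z":0,"rx":0,"ry":0,"rz":0,"jaw":255},
  {"x":0,"y":0.8,"z":0,"rx":0,"ry":0,"rz":0,"jaw":255},
  {"x":0,"y":0.6,"z":0,"rx":0,"ry":0,"rz":0,"jaw":255},
  {"x":0,"y":0,"z":0,"rx":0,"ry":0,"rz":0,"jaw":255},
  {"x":0,"y":0,"z":0,"rx":0,"ry":0,"rz":0,"jaw":255},
])

```text
t: 18.58
tool_pos: [0.5371, 0.24, 0.1039]
orientation: [-0.529, 0.531, -0.469, 0.468]
ft_force: [-0.1, -1.3, -0.7]
finger_gap: 0.138
```

```bash
python3 - <<'E'
from h import *
need(.5381,.2401,.081,7)
E
```

```text
k 0 turn [0.18 0.05 0.05]
   shift now-axes [-0.    2.29  0.11] target-axes [0.   2.29 0.1 ]
k 180 turn [ 9.0000e-02 -1.7995e+02 -2.8000e-01]
   shift now-axes [-0.    2.29  0.11] target-axes [-0.    2.29 -0.1 ]
t 18.5833 pos [0.5371 0.24   0.1039] zdir 7.05 tilt 0.19 q [-0.13  0.55 -0.53  1.85  0.36  0.84 -0.71] F [-0.1 -1.3 -0.7] T [-0.03 -0.14  0.02] gap 0.138
```

The blade is 16 mm into the pocket with no resistance. Lowering the rest.

>>> carry_out([
  {"x":0,"y":0.7,"z":0.05,"rx":0,"ry":0,"rz":0,"jaw":255},
  {"x":0,"y":0.7,"z":0,"rx":0,"ry":0,"rz":0,"jaw":255},
  {"x":0,"y":0.5,"z":0,"rx":0,"ry":0,"rz":0,"jaw":255},
  {"x":0,"y":0.3,"z":0,"rx":0,"ry":0,"rz":0,"jaw":255},
  {"x":0,"y":0,"z":0,"rx":0,"ry":0,"rz":0,"jaw":255},
  {"x":0,"y":0,"z":0,"rx":0,"ry":0,"rz":0,"jaw":255},
])

```text
t: 19.08
tool_pos: [0.5378, 0.2401, 0.0823]
orientation: [-0.529, 0.531, -0.469, 0.468]
ft_force: [0.2, -0.7, -1.2]
finger_gap: 0.134
```

>>> carry_out([
  {"x":0,"y":0.1,"z":0,"rx":0,"ry":0,"rz":0,"jaw":255},
  {"x":0,"y":0,"z":0,"rx":0,"ry":0,"rz":0,"jaw":255},
  {"x":0,"y":0,"z":0,"rx":0,"ry":0,"rz":0,"jaw":255},
])

```text
t: 19.33
tool_pos: [0.5381, 0.2402, 0.0818]
orientation: [-0.529, 0.53, -0.469, 0.468]
ft_force: [0.2, -0.2, -1.1]
finger_gap: 0.139
```

>>> carry_out([
  {"x":0,"y":0.15,"z":0,"rx":0,"ry":0,"rz":0,"jaw":255},
  {"x":0,"y":0,"z":0,"rx":0,"ry":0,"rz":0,"jaw":255},
  {"x":0,"y":0,"z":0,"rx":0,"ry":0,"rz":0,"jaw":255},
])

```text
t: 19.58
tool_pos: [0.5379, 0.2401, 0.0801]
orientation: [-0.529, 0.53, -0.469, 0.468]
ft_force: [-0.8, -0.5, -0.8]
finger_gap: 0.137
```

>>> carry_out([
  {"x":0,"y":0.05,"z":0,"rx":0,"ry":0,"rz":0,"jaw":255},
  {"x":0,"y":0,"z":0,"rx":0,"ry":0,"rz":0,"jaw":255},
  {"x":0,"y":0,"z":0,"rx":0,"ry":0,"rz":0,"jaw":255},
])

```text
t: 19.83
tool_pos: [0.538, 0.2402, 0.0797]
orientation: [-0.529, 0.53, -0.469, 0.468]
ft_force: [-0.2, -0.2, 0.7]
finger_gap: 0.133
```

It's back at the height I picked it from, touching down lightly. Releasing.

>>> carry_out([
  {"x":0,"y":0,"z":0,"rx":0,"ry":0,"rz":0,"jaw":200},
  {"x":0,"y":0,"z":0,"rx":0,"ry":0,"rz":0,"jaw":150},
  {"x":0,"y":0,"z":0,"rx":0,"ry":0,"rz":0,"jaw":60},
  {"x":0,"y":0,"z":0,"rx":0,"ry":0,"rz":0,"jaw":0},
  {"x":0,"y":0,"z":0,"rx":0,"ry":0,"rz":0,"jaw":0},
  {"x":0,"y":0,"z":0,"rx":0,"ry":0,"rz":0,"jaw":0},
  {"x":0,"y":0,"z":0,"rx":0,"ry":0,"rz":0,"jaw":0},
  {"x":0,"y":0,"z":0,"rx":0,"ry":0,"rz":0,"jaw":0},
  {"x":0,"y":0,"z":0,"rx":0,"ry":0,"rz":0,"jaw":0},
  {"x":0,"y":0,"z":0,"rx":0,"ry":0,"rz":0,"jaw":0},
])

```text
t: 20.67
tool_pos: [0.5379, 0.2401, 0.0796]
orientation: [-0.529, 0.53, -0.469, 0.468]
ft_force: [-0.3, 0.7, 0.2]
finger_gap: 0.852
```

>>> carry_out([
  {"x":0,"y":-1,"z":0,"rx":0,"ry":0,"rz":0,"jaw":0},
  {"x":0,"y":-2,"z":0,"rx":0,"ry":0,"rz":0,"jaw":0},
  {"x":0,"y":-3,"z":0,"rx":0,"ry":0,"rz":0,"jaw":0},
  {"x":0,"y":-3,"z":0,"rx":0,"ry":0,"rz":0,"jaw":0},
  {"x":0,"y":-3,"z":0,"rx":0,"ry":0,"rz":0,"jaw":0},
  {"x":3,"y":0,"z":0,"rx":0,"ry":0,"rz":0,"jaw":0},
  {"x":3,"y":0,"z":0,"rx":0,"ry":0,"rz":0,"jaw":0},
  {"x":3,"y":0,"z":0,"rx":0,"ry":0,"rz":0,"jaw":0},
  {"x":3,"y":0,"z":0,"rx":0,"ry":0,"rz":0,"jaw":0},
  {"x":3,"y":0,"z":0,"rx":0,"ry":0,"rz":0,"jaw":0},
  {"x":3,"y":0,"z":0,"rx":0,"ry":0,"rz":0,"jaw":0},
  {"x":2,"y":0,"z":0,"rx":0,"ry":0,"rz":0,"jaw":0},
  {"x":0,"y":0,"z":0,"rx":0,"ry":0,"rz":0,"jaw":0},
  {"x":0,"y":0,"z":0,"rx":0,"ry":0,"rz":0,"jaw":0},
])

```text
t: 21.83
tool_pos: [0.5629, 0.0406, 0.2003]
orientation: [-0.529, 0.53, -0.469, 0.469]
ft_force: [0.4, 1.0, 0.1]
finger_gap: 0.999
```

```bash
python3 - <<'E'
from h import *
o=get_obs(); print(o["t"],o["tool_pos"],o["qvel"].round(3),o["finger_gap"])
cv2.imwrite("pics/s8.png",np.hstack([cv2.resize(snapshot("scene")[:,:,::-1][300:420,310:510],(400,240)),cv2.resize(cv2.convertScaleAbs(snapshot("top")[:,:,::-1][110:230,100:300],alpha=1.8),(400,240))]))
E
```

```text
21.8333 [0.56286507 0.04056782 0.20034875] [-0.035  0.004 -0.038  0.003 -0.007 -0.004 -0.009] 0.9989110979087757
```

View pics/s8.png

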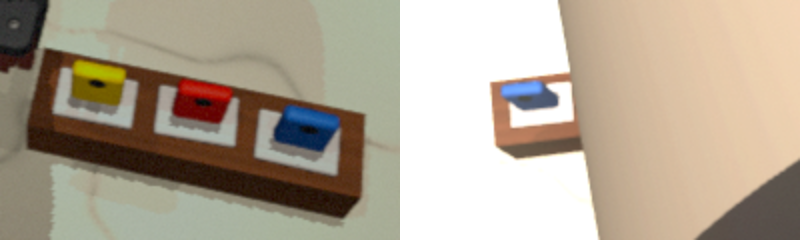

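The blue key stands upright in its own pocket with its plate flat on the rack top at (297,141), like its twins. The arm is clear, and the switch looked home when the key came out. Handing in.

```bash
python3 -c "
from bench import *
print(sign_off())"
```

```text
the job is handed in; nothing more can be done
None
```

The job is done and handed in at about 22 s of the 64 s allowed; `sign_off()` gives no verdict. I took the blue key from the rack and pushed it into the switch until it seated at about 6 N. I turned it about 76° clockwise, brought it back home while fully in, and drew it straight up. Then I lowered it, still held, into its own pocket, let go and moved the arm clear.

**Turn to the stop:** I never measured the switch angle directly. The sign that it reached its stop was a moment of 0.39 N m, well above the spring's 0.08 N m.

**Switch home:** in the picture after withdrawal the slot lined up with the ring's marks. I did not look at the switch again after that.

**Key in the rack:** I let go at the pick-up height to 0.1 mm. The last picture shows the key upright with its plate flat on the rack top; I judged that by eye.

**What did not go as planned:** My first two move calls were refused before anything moved, because every row needs all its numbers. Rows also left tracking errors of up to about 9 mm, which I corrected before each close step. The key twisted about 2° in the grip, well within the slot's play. No check failed or disagreed.

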